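Raise the book scanner's telescoping stand to its locking hole

ROBOT

A 7-joint arm with a two-finger parallel gripper is mounted at the origin on the work surface. World frame = base frame: x ahead of the robot, y to its left, z up, the work surface at z = 0. Lengths are in m, angles in rad, forces in N, time in s.
With the tool pointing down it reaches from about 0.4 to 0.875 m from the base axis. Payload 6.5 kg.
Tool frame: the origin (TCP) lies at the very end of the fingers, on their centre line; the grasp point (between the pads) lies 19 mm behind it; z points along the fingers, y is the line along which they close (so a half turn about z gives the same grasp; the last joint's range is limited). The gripper opens to 88 mm and grips with 3 to 60 N. Pads are 18 mm wide; open, the fingers measure 123 mm over their backs; the gripper's body (75 mm by 187 mm) begins 45 mm behind the grasp point.
Start: joints at [-1.337, 0.536, -0.004, 1.538, 0.003, 1.067, -0.071], TCP at [0.192, 0.621, 0.239] pointing down, gripper open.
Joint ranges: [-2.7, 2.7], [-0.37, 2.16], [-1.27, 1.26], [0.24, 2.4], [-1.31, 4.45], [0.19, 1.91], [-2.76, 2.76]. Speed limits (rad/s): [2.39, 2.39, 3.14, 3.14, 3.14, 3.14, 3.14].

INTERFACE

Orientations are given as a 3x3 rotation matrix whose columns are the frame's x, y, z axes.
In Python, from station import ctrl, viewer gives the robot as it stands. Calls block until the motion is done:
- ctrl.reach(position, orientation): joint-space move of the TCP to a pose.
- ctrl.movel(position, max_speed=0.15, ori=None, max_force=None): straight line of the TCP; ori=None keeps the orientation; max_speed is the mean speed in m/s. With max_force (N) it stops when the force on the tool has changed by that much, and returns True; else False.
- ctrl.set_joints(angles): joint-space move.
- ctrl.set_gripper(opening, grip_force=None): opening from 0.0 (shut) to 1.0 (fully open); grip_force is the grip in N (None keeps the last); returns when the fingers have stopped.
- ctrl.sleep(seconds).
- ctrl.ik(position, orientation): joint angles nearest the present ones, or None.
- viewer.camera(name): name is "scene" or "top" or "wrist"; returns the picture (400x640x3 uint8, red, green, blue); there is no depth.
- viewer.camera_info(name): a dict with "camera_matrix" (3x3 intrinsics, pixels), "distortion" ([k1, k2, p1, p2, k3] as OpenCV has them; the pictures are not rectified), "pose" (4x4, takes a point from camera to world coordinates). Camera axes: x right, y down, z forward; pixel columns grow to the right and rows downward; lengths in m; the calibration is good to about 2 mm. A picture is of the moment at which its call begins: read the wrist's pose just before it. camera_info takes no time and is no camera call; for the wrist camera it gives the pose at the moment of the call.
A pose or a line that the arm cannot do raises ctrl.PlanningError and nothing moves.
- ctrl.sign_off(): hands the job in; it is judged then, once.
Readings, each from a call of its own:
- ctrl.read_time_s(): time.
- ctrl.read_joint_pos(): joint angles.
- ctrl.read_joint_velocities(): joint speeds.
- ctrl.read_joint_efforts(): joint torques, N m.
- ctrl.read_eef_pos(): TCP position.
- ctrl.read_tool_rot(): TCP orientation.
- ctrl.read_ft_force(): force on the tool from outside, world axes, zero at the start.
- ctrl.read_torque(): the same for the moment, N m.
- ctrl.read_finger_gap(): opening from 0.0 (shut) to 1.0 (fully open).
- ctrl.read_gripper_force(): force on a finger pad.
Only numpy, scipy, OpenCV 4.12 (cv2) and the standard library are available. Lean on these libraries where they do the work, as an engineer would, in place of code of your own. Each camera call takes 0.05 s, during which the arm holds its last target. There are 200 camera calls.

TASK

Raise the barcode scanner on its telescoping stand and lock it: turn the orange grip so that the scanner arm lines up with the hole in the white collar, then slide the post up until the orange sprung button pops out through that hole. Go gently: stop pulling as soon as it clicks, since more than 15 N on the button would damage it. Let go, leaving the post locked, and do not disturb the book, pen cup, date stamp or tape dispenser.

Things in the scene. Friction and masses are not known exactly. Their poses are not given: they have to be found in the camera images.
- stand: Screwed-down base of the scanner stand: dark steel disc 150 mm across, 12 mm thick, with a grey lower tube. Origin on the tube axis at the counter top, z up; +x is along the short orange stripe on the disc, the way the collar's hole faces (within 0.03 rad). Nothing of it moves.
- hole_mark (a point): Nominal centre of the hole (11 mm wide, 10 mm high) in the white collar tube (118 mm long, 36 mm bore, 44 mm outside): 20 mm in front of the axis, 126 mm above the counter. The collar was clamped on by hand: the real hole lies up to 20 mm higher or lower, not measured. Axes as the stand's.
- post (a joint): Lift of the inner tube, m: 0 = down (as at the start), top stop at 0.068. Slides easily; with scanner and grip about 0.35 kg (varies by a fifth); sinks back when let go unlocked. The button is 85 mm above the counter at 0, so meets the nominal hole at 0.041 (really 0.021 to 0.061). Locked, it has 3 mm of play.
- swivel (a joint): Turn of the post about its vertical axis, rad, counter-clockwise from above, limits -1.2 to 1.2: 0 = scanner arm and button in line with the stand's +x (the hole). It starts turned aside by 0.35 to 1.0. It turns with little friction. The button enters the hole when within about 0.1 of line.
- button_stroke (a joint): How far the orange button (7 mm pin with a domed end, on the scanner arm's side of the post) is pushed in, m: about 0.008 while it rubs on the collar's inside, 0 when popped through the hole, standing 4 mm proud of the collar. Light spring, 2.4 to 5 N.
- button: The same button: its origin lies on the post's axis at the button's height, x along the pin outwards. Its contact force with the collar must stay below 15 N.
- grip_top (a point): Centre of the top face of the orange grip tab on the post: 60 mm long (x, towards the scanner arm), 20 mm thick (y, pinch it across this), 42 mm high; 284 mm above the counter when down. Under it a rubber bellows gives 1 mm per 4 N, up to 8 mm of pull or 3 mm of push.
- scanner (a point): Centre of the underside of the black scanner head (50 x 66 x 30 mm) on its arm, 118 mm out from the post's axis along the arm, 194 mm above the counter when down. The arm sits on a black hub 48 mm across below the bellows, its top 57 mm below the grip's top. x points out along the arm.
- book: Loose bystander: closed green book 140 x 210 x 28 mm lying flat; origin at the centre of its underside.
- pen_cup: Loose bystander: blue cup 76 mm across, 95 mm high; origin at the centre of its underside.
- date_stamp: Loose bystander: black 50 x 34 mm stamp with a wooden knob, 82 mm high; origin at the centre of its underside.
- tape_dispenser: Loose bystander: black tape dispenser 150 x 55 mm, 88 mm high; origin at the centre of its underside.

How it is judged:
At the end, for the whole second after the job is handed in: The orange button stands out through the collar's hole (pushed in by less than 3 mm), the post is up by more than 15 mm, the arm is within 0.25 rad of the hole's line, and the post is at rest (value of joint button_stroke below 0.003 m and value of joint post above 0.015 m and value of joint swivel between -0.25 and 0.25 rad and velocity of joint post between -0.01 and 0.01 m/s); the robot touches nothing.
It fails at once if more than 15 N on the sprung button (contact force between button and anything else above 15 N).
It fails at once if the book was moved by more than 20 mm (distance of book from where it was at the start of the episode above 0.02 m).
It fails at once if the pen cup was moved by more than 20 mm (distance of pen_cup from where it was at the start of the episode above 0.02 m).
It fails at once if the date stamp was moved by more than 20 mm (distance of date_stamp from where it was at the start of the episode above 0.02 m).
It fails at once if the tape dispenser was moved by more than 20 mm (distance of tape_dispenser from where it was at the start of the episode above 0.02 m).
It also fails if it takes over 42 s, if anything falls off the work surface, if the arm or the gripper's body presses on something with over 40 N, if the wrist force passes 120 N, or if a joint passes its speed limit or range.

## Working session

There is one attempt and no reset: what is moved stays moved. The work goes in short steps, each a Python script; the robot and the scene stay as the last script left them, time stands still between calls to the robot, and variables do not carry over. Pictures are saved under pics/ and viewed, at most 10 in all, crops included, and the job is handed in when it is done.

```bash
mkdir -p pics; python3 - <<'E'
from station import ctrl, viewer
import cv2
for n in ("scene","top"):
    cv2.imwrite(f"pics/{n}0.png",viewer.camera(n)[:,:,::-1])
    i=viewer.camera_info(n); print(n,i["camera_matrix"],i["distortion"],i["pose"])
print(ctrl.read_time_s(),ctrl.read_tool_rot())
E
```

```text
scene [[481.57907678   0.         314.34406727]
 [  0.         481.57907678 194.69181464]
 [  0.           0.           1.        ]] [-0.00767745  0.          0.          0.          0.        ] [[ 0.50715476  0.56774448 -0.64842907  1.27461573]
 [ 0.86159236 -0.31541216  0.39771066 -0.45394618]
 [ 0.02127562 -0.76038239 -0.64912708  0.93429056]
 [ 0.          0.          0.          1.        ]]
top [[405.85560691   0.         316.71849472]
 [  0.         405.85560691 199.79977746]
 [  0.           0.           1.        ]] [-0.05635911  0.          0.          0.          0.        ] [[ 0.01057752 -0.98841226  0.15142427  0.40175537]
 [-0.99990976 -0.00920088  0.00978905 -0.02791859]
 [-0.00828238 -0.15151415 -0.98842039  1.29636808]
 [ 0.          0.          0.          1.        ]]
0.1 [[-9.55419792e-01  2.95250579e-01 -3.40739752e-04]
 [ 2.95250761e-01  9.55418742e-01 -1.41947703e-03]
 [-9.35522699e-05 -1.45680012e-03 -9.99998934e-01]]
```

View pics/scene0.png

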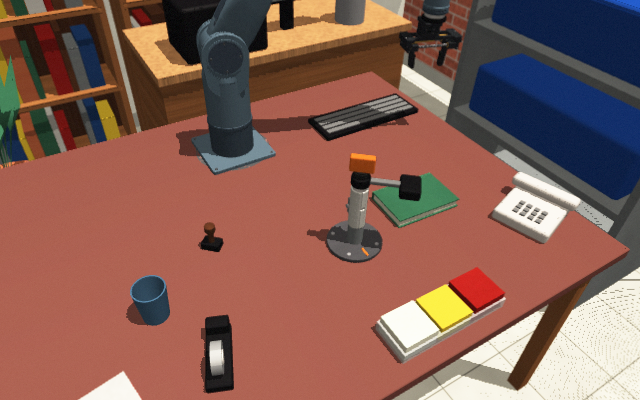

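View pics/top0.png

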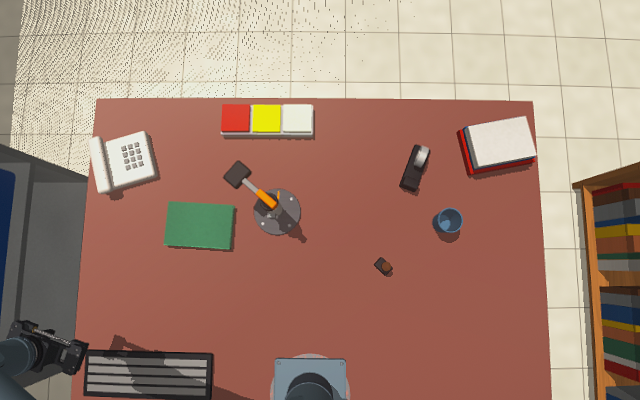

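The stand is at about (355,240) in the scene picture and (277,212) in the top one. The grip is at (362,163) in scene and (267,199) in top, and the stripe is near (365,251) in scene. I'll crop both pictures for detail.

```bash
python3 - <<'E'
import cv2,numpy as np
a=cv2.imread("pics/scene0.png")[140:270,310:440];b=cv2.imread("pics/top0.png")[145:245,210:310]
a=cv2.resize(a,(400,400),interpolation=cv2.INTER_CUBIC);b=cv2.resize(b,(400,400),interpolation=cv2.INTER_CUBIC)
cv2.imwrite("pics/crop0.png",np.hstack([a,b]))
E
cat > h.py <<'E'
import numpy as np,cv2
from station import ctrl,viewer
def ray(cam,px,info=None):
    i=info or viewer.camera_info(cam)
    u=cv2.undistortPoints(np.array([[px]],float),np.array(i["camera_matrix"]),np.array(i["distortion"]))[0,0]
    P=np.array(i["pose"]); return P[:3,3],P[:3,:3]@np.array([u[0],u[1],1])
def atz(cam,px,z,info=None):
    o,d=ray(cam,px,info); return o+d*(z-o[2])/d[2]
def project(cam,p,info=None):
    i=info or viewer.camera_info(cam)
    T=np.linalg.inv(np.array(i["pose"]))
    return cv2.projectPoints(np.atleast_2d(np.array(p,float)),cv2.Rodrigues(T[:3,:3])[0],T[:3,3],np.array(i["camera_matrix"]),np.array(i["distortion"]))[0][:,0]
def R(yaw): # tool down, x along yaw, y closing
    c,s=np.cos(yaw),np.sin(yaw); return np.array([[c,s,0],[s,-c,0],[0,0,-1.]])
E
```

```text
(no output)
```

View pics/crop0.png

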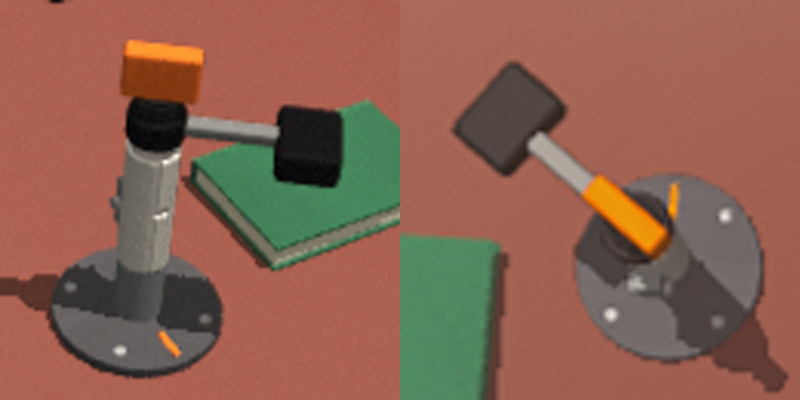

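The crops show the disc centre at about (277.2,211.6) in the top picture. The stripe runs from (277.8,198.8) to (278.5,191.8), the grip top is at about (266.8,198.2) and the scanner head at about (237,174). In the scene picture a mark on the collar at about (362,209.5) could be the hole.

```bash
python3 - <<'E'
from h import *
c=atz("top",(277.25,211.6),.012)
s1=atz("top",(277.75,198.75),.012);s2=atz("top",(278.5,191.75),.012)
t1=atz("scene",(362,248.2),.012);t2=atz("scene",(368.5,255.4),.012)
f=lambda a,b:np.arctan2(b[1]-a[1],b[0]-a[0])
g=atz("top",(266.75,198.25),.284)
# grip as axis: also scene view centre of the top-face
print("c",c,"g",g,"stripe",s1,s2,t1,t2)
print("yaw stripe",f(c,s2),f(s1,s2),f(c,t2),f(t1,t2))
h=atz("top",(237.3,173.9),.224);print("head",h,f(g,h),f(c,h),np.linalg.norm((h-g)[:2]))
# gripper long-axis corners
y=[f(atz("top",(210+(u-400)/4,145+v/4),.284),atz("top",(210+(U-400)/4,145+V/4),.284)) for u,v,U,V in((655,257,585,195),(670,237,597,175))];print(y)
for k in(0,np.pi):
  for yaw in(f(g,h),f(c,s2)):
    print(ctrl.ik([g[0],g[1],.30],R(yaw+k)))
for z in (.106,.126,.146):
    yy=f(c,s2); print(z,project("scene",[c[0]+.022*np.cos(yy),c[1]+.022*np.sin(yy),z]))
E
```

```text
c [0.55924268 0.11037676 0.012     ] g [0.55963797 0.1085631  0.284     ] stripe [0.60076089 0.10981578 0.012     ] [0.62356055 0.10797521 0.012     ] [0.59991878 0.11080287 0.012     ] [0.62904706 0.11096198 0.012     ]
yaw stripe -0.03732151487646521 -0.08055330730967278 0.008383518699560479 0.005462565338677306
head [0.63505787 0.19872783 0.224     ] 0.8742109991527174 0.861611131401888 0.11754931111980706
[np.float64(0.8603309594105913), np.float64(0.8790287737091739)]
[-0.75358674  0.38433995  0.63790011  1.71537812 -0.25013137  1.12448856
 -0.73825295]
[-0.87932695  0.42820333  0.82359995  1.72167863 -0.34153165  1.14205964
 -1.56440873]
[-0.35775535  0.33799078  0.11193603  1.69261968 -0.04129755  1.11327945
  2.21115378]
[-0.51339375  0.34505621  0.31340404  1.70196307 -0.11652365  1.11286788
  1.36780476]
0.106 [[360.54694008 217.91210668]]
0.126 [[361.21871208 212.05311555]]
0.146 [[361.90509318 206.06569402]]
```

```bash
python3 - <<'E'
from h import *
p=ctrl.read_eef_pos(); ctrl.movel([p[0],p[1],.40],max_speed=.25)
ctrl.reach([.5597,.109,.37],R(.868))
i=viewer.camera_info("wrist");cv2.imwrite("pics/w1.png",viewer.camera("wrist")[:,:,::-1])
print(ctrl.read_time_s(),ctrl.read_eef_pos())
print(project("wrist",[[.5597,.109,.284],[.5597+.03*np.cos(.868),.109+.03*np.sin(.868),.284],[.5597-.03*np.cos(.868),.109-.03*np.sin(.868),.284]],i))
E
```

```text
3.1917 [0.55958292 0.11037318 0.36987566]
[[317.68882334 201.90505729]
 [317.7823774  166.86920744]
 [317.60193128 234.45325679]]
```

View pics/w1.png

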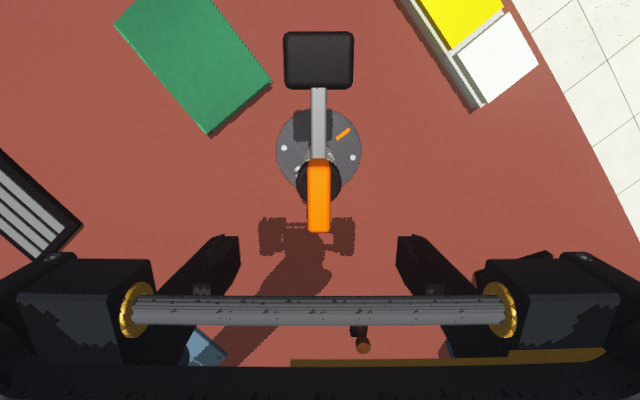

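The wrist view shows the grip at columns 308–330 and rows 160–232, which matches the prediction to about 2 px. The fingers straddle it, and the stripe runs from (337,138) to (350,129). Next I'll grasp it and turn it into line.

```bash
python3 - <<'E'
from h import *
i=viewer.camera_info("wrist")
a,b,c=[atz("wrist",q,.012,i) for q in((337,138),(350,129),(318.5,151))]
print(a,b,c,np.arctan2(*(b-a)[1::-1]),np.arctan2(*(b-c)[1::-1]))
X=[.5600,.1095]
print(ctrl.movel(X+[.254],max_speed=.1,ori=R(.868),max_force=8),ctrl.read_eef_pos(),ctrl.read_ft_force())
ctrl.set_gripper(0.0,20)
print(ctrl.read_finger_gap(),ctrl.read_gripper_force(),ctrl.read_ft_force(),ctrl.read_torque())
for y in(.6,.3,-.005):
    ctrl.movel(X+[.254],ori=R(y),max_speed=.1)
    print(y,ctrl.read_time_s(),ctrl.read_eef_pos(),ctrl.read_ft_force(),ctrl.read_torque())
ctrl.sleep(.2)
cv2.imwrite("pics/t2.png",viewer.camera("top")[130:250,200:320,::-1].repeat(4,0).repeat(4,1))
E
```

```text
[0.60113881 0.10639518 0.012     ] [0.62758106 0.10390756 0.012     ] [0.56253242 0.10977371 0.012     ] -0.09380155088263153 -0.08993777360975254
False [0.56044677 0.10954235 0.25462123] [-0.37897928  0.12704666  0.19991999]
0.22619522778287438 20.000011255033314 [-1.04130697  0.50567285  0.43887802] [0.00571515 0.29912415 0.02738031]
0.6 5.95 [0.5594802  0.10995335 0.2537961 ] [-3.07249438  1.96693239  0.27597236] [ 0.34047551  0.70788183 -0.04752108]
0.3 6.4 [0.55928692 0.11040009 0.25375541] [-3.73113327  3.3873054   1.6120042 ] [ 0.618558    0.96094534 -0.03147896]
-0.005 6.8583 [0.55923057 0.11080192 0.25371497] [-5.39196154  4.75569859  1.22951666] [ 0.91392543  1.02556115 -0.05383003]
```

View pics/t2.png

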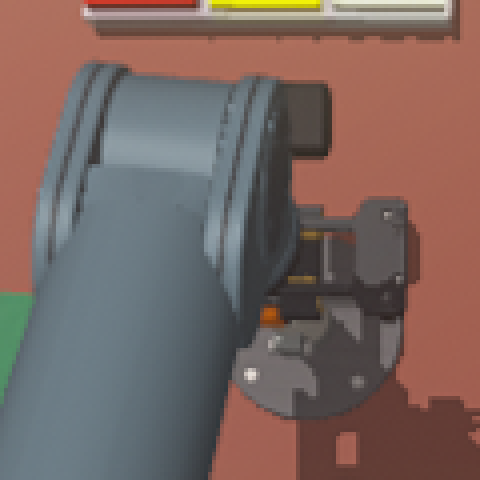

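The arm hides most of the stand from above, with the scanner head now at (305,118) in the crop. I'll relieve the side load and measure stripe against arm with the wrist camera.

```bash
python3 - <<'E'
from h import *
x,y=.56,.1095
for k in range(4):
    f=ctrl.read_ft_force(); print(x,y,f,ctrl.read_eef_pos())
    if np.hypot(*f[:2])<1.5: break
    x+=f[0]*.00025;y+=f[1]*.00025
    ctrl.movel([x,y,.254],ori=R(-.04),max_speed=.03);ctrl.sleep(.1)
i=viewer.camera_info("wrist");im=viewer.camera("wrist")
print(x,y,ctrl.read_time_s(),ctrl.read_torque(),ctrl.read_finger_gap())
cv2.imwrite("pics/w3.png",im[:,:,::-1])
h=cv2.cvtColor(im,cv2.COLOR_RGB2HSV);m=cv2.inRange(h,(8,150,120),(22,255,255))
n,l,s,c=cv2.connectedComponentsWithStats(m)
for k in range(1,n):
    if s[k,4]>20:
        v,u=np.nonzero(l==k)
        P=np.array([atz("wrist",(a,b),.012,i)[:2] for a,b in list(zip(u,v))[:1500]])
        w,V=np.linalg.eigh(np.cov(P.T));d=V[:,1]; print(s[k],c[k],P.mean(0),"yaw",np.arctan(d[1]/d[0]))
E
```

```text
0.56 0.1095 [-4.28355745  3.2732842   1.54651638] [0.55921368 0.11084784 0.25372328]
0.5589291106367552 0.11031832105035777 [-0.48289557  3.78217893  0.03251871] [0.55914085 0.11087997 0.25406536]
0.5588083867444732 0.11126386578201898 [ 0.97570657  2.1903819  -0.27291563] [0.55913005 0.11094402 0.2541083 ]
0.5590523133861816 0.11181146125807657 [ 0.43107332 -1.05298397 -0.05213303] [0.55913443 0.11099393 0.25402511]
0.5590523133861816 0.11181146125807657 8.2083 [-0.39030658  0.10806221  0.02771568] 0.22541944862596938
[ 295  193   45  103 4220] [317.51161137 245.21753555] [0.4904628 0.1127717] yaw -0.4644142950168922
[374 285  12  54 211] [380.85781991 308.18483412] [0.32308109 0.01711326] yaw 0.09441871596962802
[250 305   7  35 109] [252.66055046 323.97247706] [0.30111584 0.2262492 ] yaw -0.06461612418853513
[303 326  31   2  58] [318.         326.46551724] [0.29226473 0.11944345] yaw 1.5285236118242727
```

View pics/w3.png

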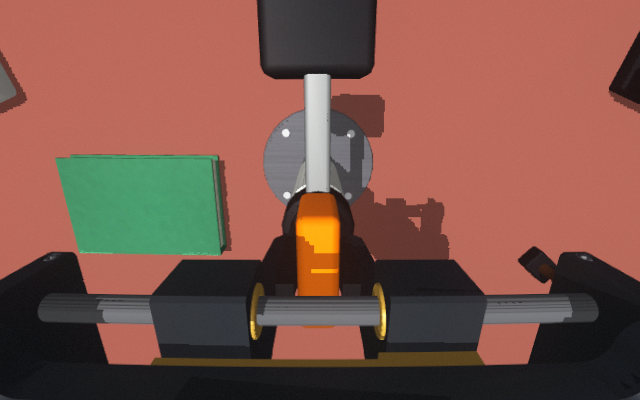

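The scanner arm at column 317 hides the stripe. The base bolts at (286,132), (351,133) and (287,195) are square to the image, so arm and stripe are aligned to about 0.02 rad. Now the gentle lift.

```bash
python3 - <<'E'
from h import *
x,y=.5590,.1114
ctrl.movel([x,y,.262],max_speed=.03,ori=R(-.04));ctrl.sleep(.2)
f0=ctrl.read_ft_force();print(f0,ctrl.read_eef_pos())
z=.262
while z<.318:
    z+=.002
    hit=ctrl.movel([x,y,z],max_speed=.02,max_force=5)
    f=ctrl.read_ft_force();print(round(z,3),hit,f.round(2) if hasattr(f,'round') else f,round(ctrl.read_eef_pos()[2],4))
    if hit or f[2]-f0[2]<-3.5: break
ctrl.sleep(.1);print(ctrl.read_ft_force(),ctrl.read_eef_pos(),ctrl.read_torque(),ctrl.read_time_s(),ctrl.read_finger_gap())
E
```

```text
[ 3.05447132 -3.31875416 -2.2902263 ] [0.55908153 0.11103403 0.26211396]
0.264 False [ 1.52 -3.95 -2.68] 0.2641
0.266 False [ 2.14 -5.42 -3.11] 0.2661
0.268 False [ 2.62 -4.48 -3.51] 0.2681
0.27 False [ 2.91 -3.86 -2.68] 0.2701
0.272 False [ 1.92 -3.95 -3.42] 0.2721
0.274 False [ 2.6  -4.52 -3.44] 0.2741
0.276 False [ 2.32 -4.23 -3.48] 0.2761
0.278 False [ 2.38 -4.29 -2.25] 0.2781
0.28 False [ 2.57 -5.57 -2.45] 0.2801
0.282 False [ 2.09 -3.9  -3.16] 0.2821
0.284 False [ 2.34 -3.9  -2.9 ] 0.2841
0.286 False [ 1.55 -4.56 -3.04] 0.2861
0.288 False [ 2.04 -4.31 -2.6 ] 0.2881
0.29 False [ 2.67 -4.53 -3.54] 0.2901
0.292 False [ 3.13 -4.76 -3.25] 0.2921
0.294 False [ 3.62 -3.95 -3.59] 0.2941
0.296 False [ 2.99 -4.47 -2.48] 0.2961
0.298 False [ 2.61 -4.11 -2.8 ] 0.2981
0.3 False [ 2.89 -4.3  -3.38] 0.3001
0.302 False [ 1.1  -5.09  1.09] 0.3024
0.304 False [ 2.21 -5.23  0.53] 0.3042
0.306 False [ 2.76 -4.6  -2.6 ] 0.306
0.308 False [ 2.45 -5.1  -3.21] 0.3079
0.31 False [ 4.57 -4.44 -6.74] 0.3095
[ 4.62172924 -5.43725843 -5.75731163] [0.5590494  0.11108732 0.30948708] [-1.04013689 -0.75221965  0.01629952] 14.925 0.22283687406788058
```

The force dipped at z≈0.302 and rose at 0.310, about 54 mm of lift and short of the top stop, so the button has probably clicked. I'll ease down a little to see whether the pin carries the weight, then take a look.

```bash
python3 - <<'E'
from h import *
x,y=.5590,.1114
for z in(.308,.3065,.305,.304,.303):
    hit=ctrl.movel([x,y,z],max_speed=.02,max_force=9);ctrl.sleep(.1)
    f=ctrl.read_ft_force();print(z,hit,f,ctrl.read_eef_pos()[2])
    if f[2]>2: break
im=viewer.camera("scene")[120:270,300:450,::-1]
cv2.imwrite("pics/s4.png",cv2.resize(im,(600,600),interpolation=cv2.INTER_CUBIC));print(ctrl.read_time_s())
print(project("scene",[.581,.1105,.139]))
E
```

```text
0.308 False [ 3.74540207 -5.7133247  -3.12318995] 0.3077989763242899
0.3065 False [ 2.92760574 -4.02395909 -3.39564881] 0.3062965090321981
0.305 False [ 2.24842861 -4.76847099 -1.55526957] 0.3049846212231839
0.304 False [ 0.89403889 -4.32276928 -0.05580332] 0.30425714655714325
0.303 False [ 1.09633159 -5.29246654  2.39903605] 0.30344655049499536
16.725
[[361.92474251 207.99756565]]
```

View pics/s4.png

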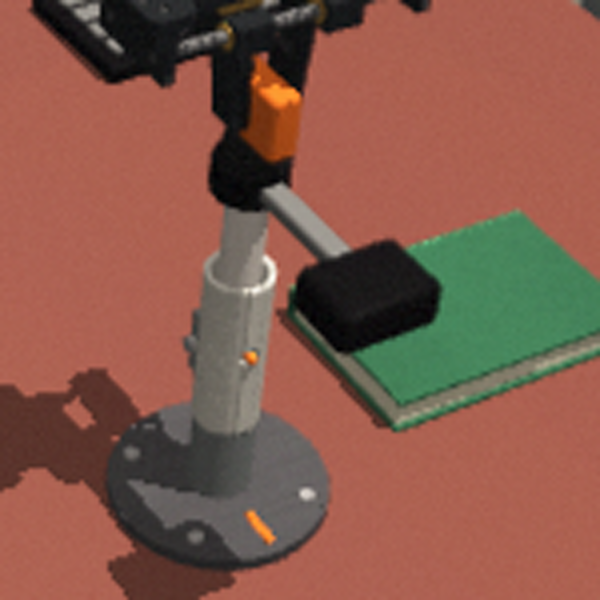

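The orange button stands out through the collar hole at crop (252,357). The force signs also show it holding in both directions. Now I'll release and retreat.

```bash
python3 - <<'E'
from h import *
ctrl.movel([.5590,.1112,.304],max_speed=.02)
ctrl.set_gripper(0.6)
print(ctrl.read_finger_gap(),ctrl.read_ft_force())
ctrl.movel([.559,.111,.42],max_speed=.12);ctrl.sleep(.5)
im=viewer.camera("scene")[120:270,300:450,::-1]
cv2.imwrite("pics/s5.png",cv2.resize(im,(600,600),interpolation=cv2.INTER_CUBIC));print(ctrl.read_time_s(),ctrl.read_ft_force())
E
```

```text
0.5997678606820408 [0.07123733 0.22926993 0.14039703]
19.2833 [ 0.20064487  0.26170437 -0.95199423]
```

View pics/s5.png

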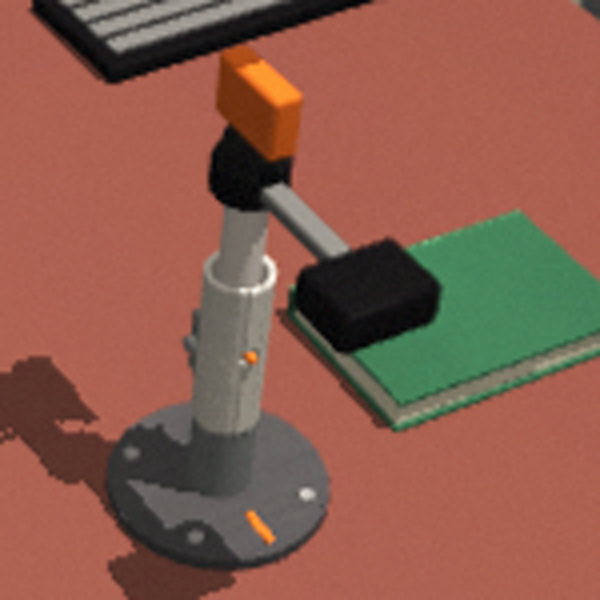

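The post stays up, the button is still out at (252,357) and the gripper is clear.

```bash
python3 -c "
from station import ctrl
print(ctrl.sign_off())"
```

```text
the job is handed in; nothing more can be done
None
```

The scanner post is raised about 50 mm and locked: the orange button stands out through the collar hole, the gripper is clear, and the job was handed in shortly after 19.3 s (no verdict was returned).

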